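# Refit the radio's push knob and hold it in

## Robot

A 6-joint arm with a two-finger parallel gripper is mounted at the origin on the work surface. World frame = base frame: x ahead of the robot, y to its left, z up, the work surface at z = 0. Lengths are in m, angles in rad, forces in N, time in s.
With the tool pointing down it reaches from about 0.275 to 0.825 m from the base axis. Payload 4.9 kg.
Tool frame: the origin (TCP) lies midway between the tips of the shut fingers; the grasp point (between the pads) lies 19 mm behind it (bot.grip_depth is the distance from the TCP to the grasp point, in m); z points along the fingers, y is the line along which they close (so a half turn about z gives the same grasp; the last joint's range is limited). The gripper opens to 85 mm and grips with 20 to 120 N. Pads are 22 mm wide; open, the fingers measure 114 mm over their backs; the gripper's body (76 mm by 85 mm) begins 54 mm behind the grasp point. The pads swing forward as they close: fully open they stand 13 mm farther back than shut.
Start: joints at [-1.24, 0.326, -0.193, 1.052, 0, 1.437], TCP at [0.247, -0.492, 0.231] pointing down, gripper open.
Joint ranges: [-2.65, 2.65], [-0.97, 1.79], [-1.3, 1.35], [-1.93, 2.1], [-1.47, 1.37], [-3.14, 3.14]. Speed limits (rad/s): [2.57, 2.57, 3.14, 3.14, 3.14, 3.14].

## Interface

Orientations are given as a unit quaternion [w, x, y, z].
In Python, from cell import bot gives the robot as it stands. Calls block until the motion is done:
- bot.move_pose(position, orientation): joint-space move of the TCP to a pose.
- bot.move_linear(position, speed=0.15, rotation=None, until_force=None): straight line of the TCP; rotation=None keeps the orientation; speed is the mean speed in m/s. With until_force (N) it stops when the force on the tool has changed by that much, and returns True; else False.
- bot.goto_joints(angles): joint-space move.
- bot.set_gripper(opening, grasp_force=None): opening from 0.0 (shut) to 1.0 (fully open); grasp_force is the grip in N (None keeps the last); returns when the fingers have stopped.
- bot.wait(seconds).
- bot.solve_ik(position, orientation): joint angles nearest the present ones, or None.
- bot.camera(name): name is "scene" or "top"; returns the picture (420x560x3 uint8, red, green, blue); there is no depth.
- bot.calibration(name): a dict with "mtx" (3x3 intrinsics, pixels), "extrinsics" (4x4, takes a point from world to camera coordinates). Camera axes: x right, y down, z forward; pixel columns grow to the right and rows downward; lengths in m; the calibration is good to about 2 mm. A picture is of the moment at which its call begins. calibration takes no time and is no camera call.
A pose or a line that the arm cannot do raises bot.PlanningError and nothing moves.
- bot.close_job(): hands the job in; it is judged then, once.
Trained networks look in the newest picture that a camera, given by its name, has taken for a name from the list of things; names that differ only in an ending like _2 or _b are one class to them, and where a whole thing is asked for, a point or a joint stands for the part that bears it (a point fixed in the world has none). Each returns a list of dicts, best first, with "confidence" (0 to 1); they miss things now and then, are a little off and sometimes report something else, mostly with a low value. They report only what shows in the picture. A call takes as long as a camera call. They do not tell look-alikes from the thing itself.
- bot.search_frame(camera, thing): "bbox" ([left, top, width, height] in pixels, round what is visible of it).
Readings, each from a call of its own:
- bot.read_clock(): time.
- bot.read_joint_positions(): joint angles.
- bot.read_joint_vel(): joint speeds.
- bot.read_joint_efforts(): joint torques, N m.
- bot.read_position(): TCP position.
- bot.read_tool_rot(): TCP orientation.
- bot.read_ft_force(): force on the tool from outside, world axes, zero at the start.
- bot.read_moment(): the same for the moment, N m.
- bot.read_gripper_width(): opening from 0.0 (shut) to 1.0 (fully open).
- bot.read_finger_force(): force on a finger pad.
Only numpy, scipy, OpenCV 4.12 (cv2) and the standard library are available. Lean on these libraries where they do the work, as an engineer would, in place of code of your own. Each camera call takes 0.05 s, during which the arm holds its last target. There are 200 camera calls.

## Task

The orange knob of the desk radio has come off. Pick it up from the desk, turn it so that its D-shaped bore matches the bare D-shaft on the radio (white pointer on the knob towards the white index mark beside the shaft), push it fully home on the shaft, then press knob and sprung shaft right down. Finish while still holding the knob pressed down, and leave the other things on the desk where they are.

Things in the scene. Friction and masses are not known exactly. Their poses are not given: they have to be found in the camera images.
- knob: loose round knob, 34 mm tall, 40 to 85 g, standing bore-down. Lower 16 mm: black foot, 35 mm diameter; upper 18 mm: round orange grip, 38 mm diameter. Origin: centre of its underside, z up along its axis. Blind D-shaped bore in the underside: 16 mm deep, 14 mm diameter, flat 3.5 mm from the axis on the +x side, mouth flared 1.5 mm. A white pointer line on top runs from the axis to +x, the flat's side
- knob_mark (a point): outer end of the white pointer line on the knob's top: 17 mm from the axis along the knob's +x, 34 mm above its underside
- radio: grey desk radio, fixed to the desk, 130 (x) x 200 (y) x 60 (z) mm, origin at the centre of its underside. The bare shaft stands on its top, 45 mm from the centre along +y; a second grey knob, 32 mm diameter, 26 mm high, is fixed on the top 50 mm from the centre along -y
- shaft_tip (a point): centre of the tip of the bare upright steel D-shaft, 26 mm above the radio's top when up; moves with it. z up, +x where its flat faces. 12 mm diameter, flat 2.5 mm from the axis, tip tapered over 2 mm; it cannot turn. With the knob home the knob's underside is 16 mm below this point and clears all else. A black 64 mm disc round its foot has a white index mark at its rim on the +x side
- shaft (a joint): how far the sprung shaft is pressed straight down, in m: 0 = up, 0.006 = fully pressed (hard stop). The spring pushes back with about 2 N at 0 and 9 N at 0.006, and returns it when let go. The shaft can also be pressed by a knob that only rests on its tip
- tin: bystander: closed round tin, 66 mm diameter, 50 mm high, origin at the centre of its underside
- roller: bystander: blue correction-tape roller lying flat, 75 x 26 x 22 mm, origin at the underside, long axis along x
- case: bystander: gold spectacle case, 155 (x) x 58 (y) x 32 (z) mm, origin at the centre of its underside
Not all that is in view belongs to the job. Leave any grey, pink or yellow look-alike of the knob alone.

How it is judged:
By the outcome, as a careful person would: the job done as asked, in the order asked, and still so for the second after the job is handed in, while the arm keeps its last pose, push and grip.
It also fails if it takes over 48 s, if anything falls off the work surface, if the arm or the gripper's body presses on something with over 40 N, if the wrist force passes 120 N, or if a joint passes its speed limit or range.

## Working session

There is one attempt and no reset: what is moved stays moved. The work goes in short steps, each a Python script; the robot and the scene stay as the last script left them, time stands still between calls to the robot, and variables do not carry over. Pictures are saved under pics/ and viewed, at most 10 in all, crops included, and the job is handed in when it is done.

```bash
mkdir -p pics; cat > h.py <<'E'
import numpy as np, cv2
from cell import bot
def cal(n):
    c=bot.calibration(n); return np.array(c["mtx"]),np.array(c["extrinsics"])
def pt(n,u,v,z):
    K,T=cal(n); R=T[:3,:3]; c=-R.T@T[:3,3]; d=R.T@np.linalg.inv(K)@[u,v,1]
    return c+d*(z-c[2])/d[2]
def px(n,p):
    K,T=cal(n); q=K@(T[:3,:3]@np.array(p)+T[:3,3]); return q[:2]/q[2]
def save(im,f,s=1): cv2.imwrite("pics/"+f,cv2.resize(im[...,::-1],None,fx=s,fy=s,interpolation=cv2.INTER_CUBIC))
E
python3 - <<'E'
from h import *
a=bot.camera("scene");b=bot.camera("top")
np.save("s.npy",a);np.save("t.npy",b)
save(a,"s.png");save(b,"t.png")
for n in("scene","top"):
    K,T=cal(n);print(n,K[0,0],(-T[:3,:3].T@T[:3,3]).round(3))
    for t in("knob","radio","shaft_tip","tin","roller","case","knob_mark"):
        print(t,[(np.round(r["bbox"],1).tolist(),round(r["confidence"],2)) for r in bot.search_frame(n,t)])
E
```

```text
scene 452.2459832166212 [1.089 0.499 0.863]
knob [([221.6, 179.1, 11.7, 13.7], 0.74), ([170.9, 213.0, 17.8, 16.5], 0.63), ([232.6, 220.1, 23.3, 17.8], 0.56), ([202.0, 223.6, 13.4, 20.0], 0.47)]
radio [([289.8, 236.5, 106.0, 94.6], 0.59)]
shaft_tip []
tin [([276.5, 180.0, 24.8, 26.0], 0.83)]
roller [([243.2, 155.6, 15.0, 21.8], 0.62)]
case [([140.8, 178.5, 54.8, 39.0], 0.84)]
knob_mark [([217.9, 180.3, 18.8, 16.9], 0.74), ([217.9, 203.3, 15.2, 17.1], 0.73), ([238.0, 219.7, 14.2, 20.3], 0.7), ([198.9, 221.5, 13.1, 22.5], 0.61), ([174.7, 208.6, 13.4, 20.5], 0.53)]
top 428.3718434952955 [ 0.489 -0.084  0.907]
knob [([349.2, 135.5, 21.8, 17.3], 0.89), ([313.6, 147.4, 19.4, 19.8], 0.85), ([287.2, 179.9, 16.4, 20.8], 0.73), ([360.3, 219.4, 18.1, 15.4], 0.68), ([330.3, 184.6, 19.9, 18.9], 0.66)]
radio [([102.0, 174.0, 110.7, 67.0], 0.9)]
shaft_tip []
tin [([289.3, 254.3, 30.2, 30.3], 0.83)]
roller [([370.5, 258.0, 27.9, 29.4], 0.71)]
case [([389.1, 118.6, 39.8, 82.3], 0.8)]
knob_mark [([362.7, 215.1, 17.5, 20.7], 0.8), ([350.1, 137.1, 18.7, 17.9], 0.79), ([330.2, 186.6, 15.0, 18.9], 0.74), ([312.1, 146.0, 19.7, 19.4], 0.68), ([287.9, 183.1, 17.8, 15.6], 0.51)]
```

View pics/s.png

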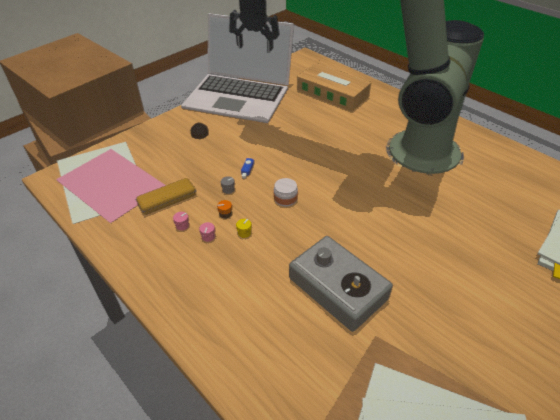

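View pics/t.png

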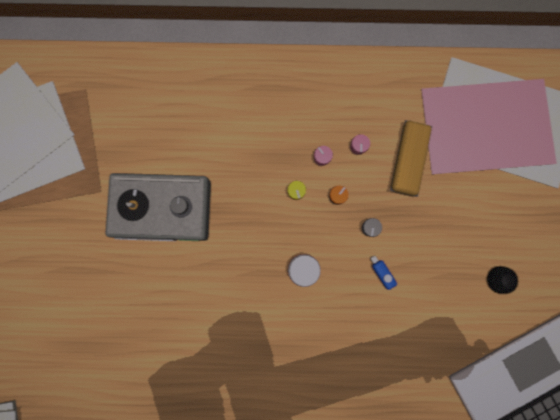

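In the top view the look-alikes are yellow (297,190), pink (323,155) and (360,144), and grey (372,227). I choose the orange knob at (339,195). The shaft is on the black disc at (133,205), with its white index mark near (135,192). I'll check both in one close crop and segment them for exact values.

```bash
python3 - <<'E'
from h import *
t=np.load("t.npy");s=np.load("s.npy")
def c(im,u,v,r=25): return cv2.resize(im[v-r:v+r,u-r:u+r,::-1],(390,390),interpolation=cv2.INTER_CUBIC)
cv2.imwrite("pics/c1.png",cv2.resize(np.vstack([np.hstack([c(t,339,195),c(t,133,205)]),np.hstack([c(s,225,207),c(s,356,284)])]),(600,600)))
hsv=cv2.cvtColor(t,cv2.COLOR_RGB2HSV)[170:215,315:362]
m=cv2.inRange(hsv,(5,190,120),(16,255,255))
n,l,st,ce=cv2.connectedComponentsWithStats(m)
i=1+np.argmax(st[1:,4]);print("orange",st[i],ce[i]+[315,170])
g=t[185:206,328:351].min(2);print(g)
print("disc");print(t[185:224,115:152].min(2)[:, :])
E
```

```text
orange [ 16  17  16  16 129] [337.59689922 194.56589147]
[[ 80  81  83  82  81  78  76  70  68  65  64  60  62  70  73  76  76  78
   81  78  79  81  79]
 [ 81  81  79  80  76  67  60  54  45  44  45  42  46  49  56  69  82  80
   77  77  78  78  79]
 [ 80  79  75  74  60  46  41  38  39  36  38  34  38  43  65  95 101  86
   79  77  80  78  78]
 [ 78  71  62  55  45  39  35  39  38  34  36  36  39  59  92 120 118  91
   72  77  79  79  78]
 [ 70  60  48  40  35  37  39  38  37  38  36  38  49  83 117 124  99  69
   55  68  77  78  80]
 [ 64  53  43  35  33  40  36  36  35  39  35  47  71 108 127 109  73  43
   46  64  76  76  80]
 [ 62  48  40  33  35  37  36  36  38  36  42  62 101 125 119  85  52  37
   38  53  67  75  76]
 [ 57  42  36  35  36  38  41  39  38  37  55  91 119 124  97  62  42  34
   38  46  63  73  74]
 [ 51  41  34  36  38  37  35  39  38  41  67 102 117  98  66  44  38  38
   39  44  58  71  73]
 [ 49  33  34  36  39  36  38  41  38  42  51  72  80  62  44  40  38  33
   38  42  56  70  75]
 [ 47  34  27  31  35  36  40  38  34  39  41  46  45  44  38  35  39  35
[... 491 characters left out ...]
  72  80  80  81]
 [ 77  65  47  32  20  23  28  34  36  41  39  41  40  39  39  39  45  58
   72  78  80  80  81]
 [ 77  72  59  46  33  17  19  26  32  37  37  34  37  38  38  47  57  70
   78  79  82  79  80]
 [ 77  75  73  62  49  38  30  29  28  27  29  32  37  45  55  62  71  74
   77  76  77  77  76]
 [ 75  74  74  71  64  59  53  48  44  41  43  49  55  60  67  72  72  75
   72  71  74  76  73]
 [ 76  76  75  74  73  69  70  67  67  67  70  69  71  73  73  75  72  74
   70  75  73  73  72]]
disc
[[101 103 104 ... 102 104 106]
 [105 104 105 ... 103 106 104]
 [107 104 105 ... 102 105 105]
 ...
 [103 104 105 ... 106 106 103]
 [101 101 103 ... 106 106 105]
 [102 103 101 ... 106 106 107]]
```

View pics/c1.png

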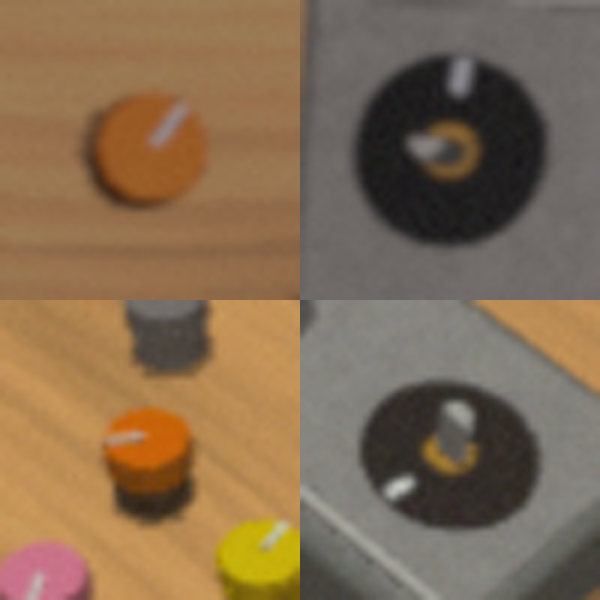

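The crop confirms an orange grip with a black foot; its pointer runs from about (338.5,194.3) to (344,187). The shaft disc is centred near (133,205), with the mark straight above it. Next I fit circles in both views.

```bash
cat > loc.py <<'E'
from h import *
t=np.load("t.npy").astype(float);s=np.load("s.npy").astype(float)
from scipy.optimize import least_squares
from scipy.ndimage import map_coordinates,gaussian_filter
th=np.linspace(0,2*np.pi,120,endpoint=False)
def circ(c,z,r): return np.c_[c[0]+r*np.cos(th),c[1]+r*np.sin(th),np.full(120,z)]
def ring(n,im,c,z,r,ch,sel=None):
    out=[]
    for rr in(r-.0025,r+.0025):
        q=np.array([px(n,p) for p in circ(c,z,rr)]); out.append(map_coordinates(im[...,ch] if ch<3 else im.min(2) if ch==3 else im.max(2)-im.min(2),[q[:,1],q[:,0]],order=1))
    return out[1]-out[0]
from scipy.optimize import minimize
def fit(n,im,c0,z,r,ch,sgn):
    # max radial gradient
    f=lambda c:-sgn*np.clip(sgn*ring(n,im,c,z,r,ch),-999,999).mean()*sgn
    g=np.arange(-.008,.0081,.001); best=min(((f(c0+np.array([a,b])),a,b) for a in g for b in g))
    r_=minimize(f,c0+np.array(best[1:]),method="Nelder-Mead",options=dict(initial_simplex=(c0+np.array(best[1:]))+np.array([[0,0],[.001,0],[0,.001]])))
    return r_.x,-r_.fun
if __name__=="__main__":
    k0=pt("top",338.8,194.6,.034)[:2]; d0=pt("top",133,205,.06)[:2]
    print("guess",k0,d0)
    for n,im in(("top",t),("scene",s)):
        k,a=fit(n,im,k0,.034,.019,4,-1) ; d,b=fit(n,im,d0,.06,.032,3,1)
        print(n,"knob",k.round(4),a,"disc",d.round(4),b, "px",px(n,[*k,.034]).round(1),px(n,[*d,.06]).round(1))
        # white mark angle
        w=im.min(2)
        for nm,c,z,r1,r2 in(("knob",k,.034,.007,.015),("shaft",d,.06,.022,.029)):
            A=np.radians(np.arange(0,360,1)); acc=0
            for r in np.linspace(r1,r2,9):
                q=np.array([px(n,[c[0]+r*np.cos(x),c[1]+r*np.sin(x),z]) for x in A]); acc=acc+map_coordinates(w,[q[:,1],q[:,0]],order=1)
            p=np.argmax(acc); W=np.clip(acc-.5*acc.max(),0,None)*(abs((np.arange(360)-p+180)%360-180)<40)
            print("  ",nm,np.degrees(np.angle((W*np.exp(1j*A)).sum())).round(1))
    print(bot.read_tool_rot(),bot.read_clock())
E
python3 loc.py
```

```text
guess [ 0.60788802 -0.21616125] [0.57704654 0.19667447]Traceback (most recent call last):
  File "loc.py", line 23, in <module>
    k,a=fit(n,im,k0,.034,.019,4,-1) ; d,b=fit(n,im,d0,.06,.032,3,1)
        ~~~^^^^^^^^^^^^^^^^^^^^^^^^
  File "loc.py", line 16, in fit
    g=np.arange(-.008,.0081,.001); best=min(((f(c0+np.array([a,b])),a,b) for a in g for b in g))
                                        ~~~^^^^^^^^^^^^^^^^^^^^^^^^^^^^^^^^^^^^^^^^^^^^^^^^^^^^^
  File "loc.py", line 16, in <genexpr>
    g=np.arange(-.008,.0081,.001); best=min(((f(c0+np.array([a,b])),a,b) for a in g for b in g))
                                              ~^^^^^^^^^^^^^^^^^^^^
  File "loc.py", line 15, in <lambda>
    f=lambda c:-sgn*np.clip(sgn*ring(n,im,c,z,r,ch),-999,999).mean()*sgn
                                ~~~~^^^^^^^^^^^^^^^
  File "loc.py", line 10, in ring
    q=np.array([px(n,p) for p in circ(c,z,rr)]); out.append(map_coordinates(im[...,ch] if ch<3 else im.min(2) if ch==3 else im.max(2)-im.min(2),[q[:,1],q[:,0]],order=1))
                ~~^^^^^
  File "h.py", line 9, in px
    K,T=cal(n); q=K@(T[:3,:3]@np.array(p)+T[:3,3]); return q[:2]/q[2]
        ~~~^^^
  File "h.py", line 4, in cal
    c=bot.calibration(n); return np.array(c["mtx"]),np.array(c["extrinsics"])
ValueError: time passes only in moves, steps and waits
```

```bash
sed -i 's/^def cal/from functools import lru_cache\n@lru_cache(None)\ndef cal/' h.py; sed -i 's/f=lambda.*/f=lambda c:-sgn*ring(n,im,c,z,r,ch).mean()/' loc.py; python3 loc.py
```

```text
guess [ 0.60788802 -0.21616125] [0.57704654 0.19667447]
top knob [ 0.609  -0.2165] 36.67884960725794 disc [0.5779 0.1976] 56.08395440615532 px [338.9 194.1] [132.6 204.6]
   knob -36.6
   shaft -5.5
scene knob [ 0.6096 -0.2155] 59.09736751769142 disc [0.5767 0.1963] 65.84231494967119 px [223.9 204.6] [355.4 284.3]
   knob -44.2
   shaft -8.5
[2.13204632e-05 9.73113565e-01 2.30325834e-01 2.78143760e-06] 0.8
```

```bash
cat >> h.py <<'E'
def Q(deg): a=np.radians(deg)/2; return [0,np.cos(a),np.sin(a),0]
K0=np.array([.6093,-.216]); S0=np.array([.5771,.197]); YK=-38; YS=-6.5
E
python3 - <<'E'
from h import *
for a in range(-170,181,20):
    J=[bot.solve_ik([*p,z],Q(b)) for p,z,b in((K0,.007,a+90),(K0,.007,a-90),(K0,.007,a),(S0,.071,a+YS-YK))]
    print(a,[None if j is None else np.round(j,2)[[3,4,5]].tolist() for j in J])
E
```

```text
-170 [[0.69, 0.0, -2.2], [0.69, 0.0, 0.94], [0.69, 0.0, -0.63], [0.76, 0.0, -0.52]]
-150 [[0.69, 0.0, -2.55], [0.69, 0.0, 0.59], [0.69, 0.0, -0.98], [0.76, 0.0, -0.87]]
-130 [[0.69, 0.0, -2.9], [0.69, 0.0, 0.24], [0.69, 0.0, -1.33], [0.76, 0.0, -1.21]]
-110 [[0.69, 0.0, 3.04], [0.69, 0.0, -0.11], [0.69, 0.0, -1.68], [0.76, 0.0, -1.56]]
-90 [[0.69, 0.0, 2.69], [0.69, 0.0, -0.45], [0.69, 0.0, -2.03], [0.76, 0.0, -1.91]]
-70 [[0.69, 0.0, 2.34], [0.69, 0.0, -0.8], [0.69, 0.0, -2.37], [0.76, 0.0, -2.26]]
-50 [[0.69, 0.0, 1.99], [0.69, 0.0, -1.15], [0.69, 0.0, -2.72], [0.76, 0.0, -2.61]]
-30 [[0.69, 0.0, 1.64], [0.69, 0.0, -1.5], [0.69, 0.0, -3.07], [0.76, 0.0, -2.96]]
-10 [[0.69, 0.0, 1.29], [0.69, 0.0, -1.85], [0.69, 0.0, 2.86], [0.76, 0.0, 2.97]]
10 [[0.69, 0.0, 0.94], [0.69, 0.0, -2.2], [0.69, 0.0, 2.51], [0.76, 0.0, 2.63]]
30 [[0.69, 0.0, 0.59], [0.69, 0.0, -2.55], [0.69, 0.0, 2.16], [0.76, 0.0, 2.28]]
50 [[0.69, 0.0, 0.24], [0.69, 0.0, -2.9], [0.69, 0.0, 1.81], [0.76, 0.0, 1.93]]
70 [[0.69, 0.0, -0.11], [0.69, 0.0, 3.04], [0.69, 0.0, 1.47], [0.76, 0.0, 1.58]]
90 [[0.69, 0.0, -0.45], [0.69, 0.0, 2.69], [0.69, 0.0, 1.12], [0.76, 0.0, 1.23]]
110 [[0.69, 0.0, -0.8], [0.69, 0.0, 2.34], [0.69, 0.0, 0.77], [0.76, 0.0, 0.88]]
130 [[0.69, 0.0, -1.15], [0.69, 0.0, 1.99], [0.69, 0.0, 0.42], [0.76, 0.0, 0.53]]
150 [[0.69, 0.0, -1.5], [0.69, 0.0, 1.64], [0.69, 0.0, 0.07], [0.76, 0.0, 0.18]]
170 [[0.69, 0.0, -1.85], [0.69, 0.0, 1.29], [0.69, 0.0, -0.28], [0.76, 0.0, -0.17]]
```

```bash
python3 - <<'E'
from h import *
p=lambda z:[*K0,z]
bot.move_pose(p(.09),Q(90)); bot.set_gripper(.75,20)
bot.move_linear(p(.007),speed=.08)
print(bot.read_position().round(4) if hasattr(bot.read_position(),'round') else bot.read_position(), bot.read_ft_force())
bot.set_gripper(0,20); print(bot.read_gripper_width())
bot.set_gripper(.75); bot.move_linear(p(.007),speed=.05,rotation=Q(180))
bot.set_gripper(0,60); print(bot.read_gripper_width(),bot.read_finger_force(),bot.read_clock())
bot.move_linear(p(.14),speed=.12)
print(bot.read_gripper_width(),bot.read_finger_force(),bot.read_clock())
a=bot.camera("scene"); np.save("s2.npy",a)
u,v=px("scene",p(.16)).astype(int); save(a[v-60:v+60,u-70:u+70],"g.png",5)
E
```

```text
[ 0.6099 -0.2163  0.0077] [ 1.13041571 -0.10500548 -1.03415741]
0.4397714600500655
0.42808057784151404 59.88716125488281 6.8667
0.423700680317176 59.86978054046631 8.125
```

View pics/g.png

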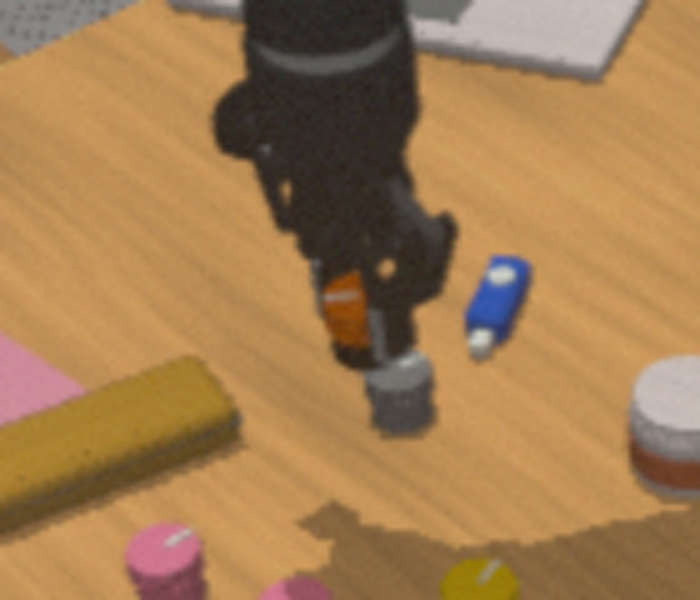

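The knob is held and its pointer, at crop (340,297), keeps its old direction. Now I move above the shaft.

```bash
python3 - <<'E'
from h import *
P=Q(180+YS-YK)
bot.move_pose([*S0,.16],P); bot.move_linear([*S0,.108],speed=.08)
print(bot.read_position(),bot.read_clock(),bot.read_ft_force())
a=bot.camera("scene"); t=bot.camera("top"); np.save("s3.npy",a)
def c(n,im,z):
    u,v=px(n,[*S0,z]).astype(int); return cv2.resize(im[v-40:v+40,u-27:u+27,::-1],(400,592),interpolation=cv2.INTER_CUBIC)
cv2.imwrite("pics/p.png",np.hstack([c("scene",a,.1),c("top",t,.1)]))
E
```

```text
[0.577445   0.19702916 0.10829536] 10.5083 [-0.35663769  0.07431299 -0.22732652]
```

View pics/p.png

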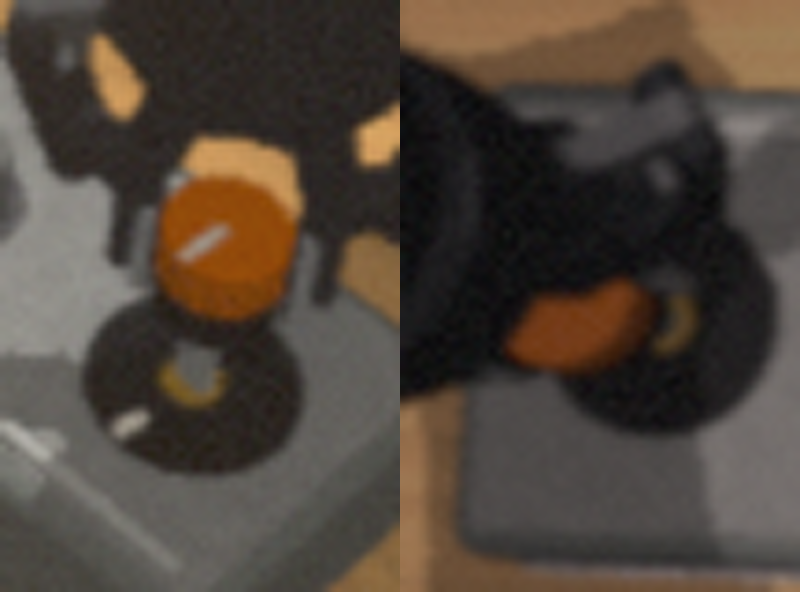

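Seen from the scene camera, the pointer (crop 180,260 → 225,230) runs parallel to the direction from the disc centre to the index mark (130,424). I'll check this numerically, then lower.

```bash
python3 - <<'E'
import loc; from h import *
s=np.load("s3.npy").astype(float); w=s.min(2)
def line(u,v,r,z,thr):
    m=w[v-r:v+r,u-r:u+r]; ys,xs=np.nonzero(m>thr)
    P=np.array([pt("scene",x+u-r,y+v-r,z)[:2] for x,y in zip(xs,ys)]); W=m[ys,xs]-thr
    c=(P*W[:,None]).sum(0)/W.sum(); C=((P-c)*W[:,None]).T@(P-c); e=np.linalg.eigh(C)[1][:,1]
    return c.round(4),np.degrees(np.arctan2(e[1],e[0])).round(1),len(xs)
U,V=px("scene",[*S0,.1]).astype(int)-[27,40]
f=lambda x,y:(int(U+x/7.4),int(V+y/7.4))
print("pointer",line(*f(204,244),5,.135,90)); print("mark",line(*f(130,424),4,.06,110))
print(loc.fit("scene",s,np.array(S0),.135,.019,4,-1))
E
```

```text
pointer (array([0.5858, 0.197 ]), np.float64(176.9), 9)
mark (array([0.6004, 0.1927]), np.float64(175.1), 7)
(array([0.57846842, 0.19916268]), np.float64(60.00727002098918))
```

```bash
python3 - <<'E'
from h import *
S=[.5768,.1962]
bot.move_linear([*S,.108],speed=.03)
print(bot.move_linear([*S,.078],speed=.02,until_force=4))
print(bot.read_position(),bot.read_ft_force(),bot.read_moment(),bot.read_clock())
E
```

```text
False
[0.57732831 0.19619998 0.07825175] [2.92322961 0.24910549 0.57571073] [-0.04441545 -0.70236062 -0.01908564] 12.5083
```

The knob went over the shaft without resistance. Now I press it to the hard stop.

```bash
python3 - <<'E'
from h import *
S=[.5774,.1962]
bot.move_linear([*S,.0775],speed=.02)
print(bot.read_ft_force().round(1))
for z in (.076,.074,.072,.070,.068,.066):
    r=bot.move_linear([*S,z],speed=.02,until_force=12)
    f=bot.read_ft_force(); print(z,r,bot.read_position().round(4),f.round(1))
    if f[2]>20: break
bot.wait(.5);print(bot.read_position().round(4),bot.read_ft_force().round(1),bot.read_gripper_width(),bot.read_clock())
a=bot.camera("scene"); u,v=px("scene",[*S,.08]).astype(int); save(a[v-40:v+40,u-40:u+40],"f.png",7)
E
```

```text
[ 3.2 -0.3 -0.1]
0.076 False [0.5774 0.1962 0.0761] [ 1.3 -0.5  2.1]
0.074 False [0.5774 0.1962 0.0742] [ 0.1 -0.5  5.4]
0.072 False [0.5775 0.1963 0.0724] [ 1.1 -0.6  6.8]
0.07 False [0.5775 0.1963 0.0711] [-0.7 -0.5 10.6]
0.068 False [0.5776 0.1963 0.0708] [-7.  -1.8 21.7]
[0.5776 0.1963 0.0708] [-5.2 -2.4 21.6] 0.4188414541728205 14.5083
```

View pics/f.png

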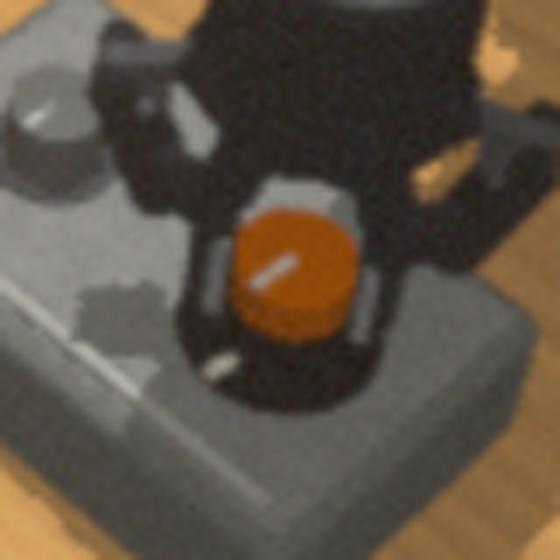

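The picture shows the knob down on the shaft, with its pointer (270,270) aimed at the index mark (222,365). The force rose 2→10 N over about 6 mm and then stiffly to 21.7 N, which means the hard stop is reached.

```bash
python3 -c "
from h import *
print(bot.read_ft_force().round(1)); print(bot.close_job())"
```

```text
[-3.9 -1.7 21.2]
the job is handed in; nothing more can be done
None
```

The orange knob is on the D-shaft with its pointer towards the index mark, and I handed the job in at about 14.5 s still holding it pressed to the hard stop (about 21 N); I steered clear of the bystanders but took no final picture of them.

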